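Fetch the crimp ferrule from behind the stock

ROBOT

A 6-joint arm with a two-finger parallel gripper is mounted at the origin on the work surface. World frame = base frame: x ahead of the robot, y to its left, z up, the work surface at z = 0. Lengths are in m, angles in rad, forces in N, time in s.
With the tool pointing down it reaches from about 0.325 to 0.85 m from the base axis. Payload 4.4 kg.
Tool frame: the origin (TCP) lies on the centre line of the jaws, within the pads' length; the fingertips stand 19 mm ahead of it and the grasp point (between the pads) is the TCP (arm.tips_ahead is the distance from the TCP to the fingertips, in m); z points along the fingers, y is the direction in which the jaws open and shut (so a half turn about z gives the same grasp; the last joint's range is limited). The gripper opens to 94 mm and grips with 3 to 60 N. Pads are 16 mm wide; open, the fingers measure 119 mm over their backs; the gripper's body (75 mm by 177 mm) begins 78 mm behind the grasp point.
Start: joints at [-1.444, 0.207, 1.542, -0, 1.393, -0.15], TCP at [0.158, -0.553, 0.224] pointing down, gripper open.
Joint ranges: [-2.73, 2.73], [-0.86, 2.22], [0.23, 2.46], [-1.11, 4.25], [0.08, 2.63], [-2.82, 2.82]. Speed limits (rad/s): [2.79, 2.79, 3.14, 3.14, 3.14, 3.14].

INTERFACE

Orientations are given as [roll, pitch, yaw] about the fixed x, y, z axes, in that order (R = Rz(yaw) Ry(pitch) Rx(roll)).
In Python, from cell import arm gives the robot as it stands. The module is installed in compiled form; this text tells all that it offers.
- The arm moves only by the shell command python3 -m pendant 'ROWS' [FORCE]. ROWS is JSON, one flat list of numbers, 7 for each row, row after row: the turn, a rotation vector about the world's x, y, z in degrees, then the shift along the world's x, y, z in m, then the opening, from 0 (shut) to 1 (fully open). In form: [rx, ry, rz, tx, ty, tz, claw, rx, ry, rz, tx, ty, tz, claw, ...]. A call has 1 to 8 rows; each row is the pose to reach, as a shift and turn from the pose measured when the call began; what a row does not reach only later rows make up. A row lasts 1/12 s, in which the tool goes at most 41.7 mm and 7.16 degrees, less where a joint would pass 70% of its speed; a pose out of reach is approached as far as the arm can. A call with a gripper value outside its range is refused whole. The fingers move at their own pace and stop on an object; FORCE is the grip in N (left out, the last holds). Time passes only in rows, so rows that repeat a pose let the fingers close. It gives the time, the measured TCP pose, the force and the opening at its end, in the units of the state.
- arm.get_state(): the state, without advancing time (a new reading comes with each control period).
- arm.camera(name): name is "scene" or "top" or "wrist"; returns (picture, depth): 420x560x3 uint8, red, green, blue; 420x560 float32, m along the optical axis (not along the pixel's ray), 0 where there is no reading.
- arm.calibration(name): a dict with "K" (3x3 intrinsics, pixels), "xyz" and "attitude" of the camera in the world; the wrist camera has in their place "T_tool_cam" (4x4, takes a point from camera to tool coordinates, whose origin is the TCP and whose axes are the flange's). Camera axes: x right, y up, looking along -z (the intrinsics and any distortion apply to the point x, -y, -z); pixel columns grow to the right and rows downward; lengths in m; the calibration is good to about 2 mm. A picture is of the moment at which its call begins: read the wrist's pose just before it. calibration takes no time and is no camera call.
- arm.hand_in(): hands the job in, once; it reports no verdict.
The state is a dict: "time": time; "qpos": joint angles; "dq": joint speeds; "tau": joint torques, N m; "tcp_pos": TCP position; "eef_rot": TCP orientation; "wrist_force": force on the tool from outside, world axes, zero at the start; "ft_torque": the same for the moment, N m; "gripper_width": opening from 0.0 (shut) to 1.0 (fully open).
Only numpy, scipy, OpenCV 4.12 (cv2) and the standard library are available. Lean on these libraries where they do the work, as an engineer would, in place of code of your own. Each camera call takes 0.05 s, during which the arm holds its last target. There are 200 camera calls.

TASK

The steel crimp ferrule stands at the back of the blue stock ledge, behind an oil filter, a solenoid valve and a brass adapter. First clear all three tall parts onto the black rubber mat, then take the ferrule and seat it fully down over the spigot of the crimping jig, and only after that put the tall parts back, each standing in the middle of the steel plate of its own outline (round filter on the round plate, square valve on the square plate, hexagonal adapter on the hexagonal plate). Keep everything upright throughout, and let go of everything at the end.

Things in the scene. Friction and masses are not known exactly. Their poses are not given: they have to be found in the camera images.
- filter_mid (a point): Spin-on oil filter: white upright cylinder with a dark band at the foot, 64 mm diameter, 115 mm high (its top 10 mm tapers), about 0.4 kg. Starts on the round plate. Origin of this point: on its upright axis, half-way up, 57.5 mm above its underside; z is up.
- valve_mid (a point): Solenoid valve, about 0.55 kg, 115 mm high: aluminium foot 54 x 54 mm and 34 mm high, on it a black coil 46 x 46 mm from 34 to 104 mm height (grip this), a steel button of 22 mm diameter on top. Faces lie square to its x and y axes. Starts on the square plate, turned up to 0.15 rad on it. Origin of this point: on its upright axis, half-way up, 57.5 mm above its underside; z is up.
- adapter_mid (a point): Brass standpipe adapter, about 0.5 kg, 115 mm high: hexagonal foot 54 mm across flats and 28 mm high, on it a round stem of 36 mm diameter up to the top (grip this). Starts on the hexagonal plate. Origin of this point: on its upright axis, half-way up, 57.5 mm above its underside; z is up.
- ferrule_mid (a point): Steel crimp ferrule, about 0.12 kg: an upright plain ring (sleeve) of 44 mm outside diameter, 32 mm bore, 40 mm high, standing on the ledge's 4 mm floor behind the tall parts, anywhere along the back; only about 12 mm in front of the ledge's back wall (45 mm high above the bench) and 10 to 20 mm behind the tall parts, so grip it along the wall's direction once the tall parts are gone. Origin of this point: centre of the ring, 20 mm above its underside; z is up.
- plate_round: Flat steel plate, round, 82 mm diameter, 3 mm thick: the filter's place. Fixed on the blue stock ledge, in the front row; which plate stands left, middle or right varies. Origin: centre of its underside; the top is 3 mm above it (7 mm above the bench). x points away from the robot towards the ledge's back wall, y runs along the wall (the ledge stands at up to 0.2 rad of yaw).
- plate_square: Flat steel plate, square, 72 mm, 3 mm thick: the valve's place. Fixed on the blue stock ledge, in the front row; which plate stands left, middle or right varies. Origin: centre of its underside; the top is 3 mm above it (7 mm above the bench). x points away from the robot towards the ledge's back wall, y runs along the wall (the ledge stands at up to 0.2 rad of yaw).
- plate_hex: Flat steel plate, hexagonal, 72 mm across flats, 3 mm thick: the adapter's place. Fixed on the blue stock ledge, in the front row; which plate stands left, middle or right varies. Origin: centre of its underside; the top is 3 mm above it (7 mm above the bench). x points away from the robot towards the ledge's back wall, y runs along the wall (the ledge stands at up to 0.2 rad of yaw).
- mat: Side area: fixed black rubber mat, 200 x 200 mm, 3 mm thick, lying on the bench to the left or the right of the ledge (it varies), empty at the start; it holds all three tall parts at once (about 95 mm apart). Origin: centre of its underside on the bench; x and y along its edges.
- jig: Crimping jig, on the other side of the ledge from the mat: fixed dark steel base 100 x 100 mm, 12 mm high, with an upright steel spigot at its centre, 15 mm diameter, tapered at the top, its tip 34 mm above the bench (22 mm above the base). A seated ferrule surrounds the spigot and rests on the base. Origin: centre of the base's underside on the bench, on the spigot's axis; z is up.

How it is judged:
On the way, in this order (a step that is already met when the one before it is completed fails the run):
1. all three tall parts stand on the rubber mat, while the ferrule is still where it was (x of filter_mid in the frame of mat between -0.095 and 0.095 m and y of filter_mid in the frame of mat between -0.095 and 0.095 m and z of each of filter_mid, valve_mid, adapter_mid in the frame of mat below 0.066 m and angle between each of filter_mid, valve_mid, adapter_mid's own z axis and vertical below 0.12 rad and x of valve_mid in the frame of mat between -0.095 and 0.095 m and y of valve_mid in the frame of mat between -0.095 and 0.095 m and x of adapter_mid in the frame of mat between -0.095 and 0.095 m and y of adapter_mid in the frame of mat between -0.095 and 0.095 m and distance of ferrule_mid from where it was at the start of the episode below 0.04 m), for 0.2 s.
2. the ferrule is seated on the jig and released, the tall parts still on the mat (horizontal distance between ferrule_mid and jig below 0.012 m and z of ferrule_mid in the frame of jig below 0.036 m and angle between ferrule_mid's own z axis and vertical below 0.1 rad and x of filter_mid in the frame of mat between -0.095 and 0.095 m and y of filter_mid in the frame of mat between -0.095 and 0.095 m and z of each of filter_mid, valve_mid, adapter_mid in the frame of mat below 0.066 m and angle between each of filter_mid, valve_mid, adapter_mid's own z axis and vertical below 0.12 rad and x of valve_mid in the frame of mat between -0.095 and 0.095 m and y of valve_mid in the frame of mat between -0.095 and 0.095 m and x of adapter_mid in the frame of mat between -0.095 and 0.095 m and y of adapter_mid in the frame of mat between -0.095 and 0.095 m and contact force between the fingers and ferrule below 0.2 N), for 0.2 s.
At the end, for the whole second after the job is handed in: The ferrule surrounds the spigot, upright and down on the jig's base (within 4 mm in height and 12 mm of the axis); filter, valve and adapter each stand upright (within 0.1 rad) on the plate of their own outline, within 12 mm of its middle; all are released and at rest (horizontal distance between ferrule_mid and jig below 0.012 m and z of ferrule_mid in the frame of jig below 0.036 m and angle between each of ferrule_mid, filter_mid, valve_mid, adapter_mid's own z axis and vertical below 0.1 rad and horizontal distance between filter_mid and plate_round below 0.012 m and z of filter_mid in the frame of plate_round below 0.066 m and horizontal distance between valve_mid and plate_square below 0.012 m and z of valve_mid in the frame of plate_square below 0.066 m and horizontal distance between adapter_mid and plate_hex below 0.012 m and z of adapter_mid in the frame of plate_hex below 0.066 m and linear speed of each of filter, valve, adapter, ferrule below 0.02 m/s and contact force between the fingers and filter below 0.2 N and contact force between the fingers and valve below 0.2 N and contact force between the fingers and adapter below 0.2 N and contact force between the fingers and ferrule below 0.2 N); the robot touches nothing.
It fails at once if a part is tipped over (more than about 35 degrees) (angle between any of filter_mid, valve_mid, adapter_mid, ferrule_mid's own z axis and vertical above 0.6 rad).
It also fails if it takes over 141 s, if anything falls off the work surface, if the arm or the gripper's body presses on something with over 40 N, if the wrist force passes 120 N, or if a joint passes its speed limit or range.

## Working session

There is one attempt and no reset: what is moved stays moved. The work goes in short steps, Python scripts to look and compute and a shell command to move; the robot and the scene stay as the last step left them, time stands still between calls to the robot, and variables do not carry over. Pictures are saved under pics/ and viewed, about 12 in all and at most 16, crops included, and the job is handed in when it is done.

```bash
mkdir -p pics; cat > h.py <<'E'
import numpy as np, cv2
from scipy.spatial.transform import Rotation as R
from cell import arm
def campose(n):
    c=arm.calibration(n); K=np.array(c["K"])
    if n=="wrist":
        s=arm.get_state(); T=np.eye(4); T[:3,:3]=R.from_euler('xyz',s["eef_rot"]).as_matrix(); T[:3,3]=s["tcp_pos"]
        T=T@np.array(c["T_tool_cam"])
    else:
        T=np.eye(4); a=np.array(c["attitude"]); T[:3,:3]=a if a.shape==(3,3) else R.from_euler('xyz',a).as_matrix(); T[:3,3]=c["xyz"]
    return K,T
def shot(n,f):
    K,T=campose(n); p,d=arm.camera(n); cv2.imwrite(f"pics/{f}.png",p[:,:,::-1]); np.savez(f"pics/{f}.npz",p=p,d=d,K=K,T=T); return p,d,K,T
def load(f):
    z=np.load(f"pics/{f}.npz"); return z["p"],z["d"],z["K"],z["T"]
def ray(f,u,v,z):  # pixel -> world at height z
    _,_,K,T=load(f); r=T[:3,:3]@(np.linalg.inv(K)@[u,v,1]*[1,-1,-1]); o=T[:3,3]; return o+r*(z-o[2])/r[2]
def cloud(f):
    p,d,K,T=load(f); v,u=np.mgrid[:d.shape[0],:d.shape[1]]
    c=np.stack([(u-K[0,2])/K[0,0]*d,-(v-K[1,2])/K[1,1]*d,-d],-1); w=c@T[:3,:3].T+T[:3,3]; w[d==0]=np.nan; return w
E
python3 - <<'E'
from h import *
print(arm.get_state())
for n in("top","scene","wrist"): print(n,arm.calibration(n))
shot("top","t0");shot("scene","s0")
E
```

```text
{'time': 0.0, 'qpos': array([-1.44347627e+00,  2.07428305e-01,  1.54292230e+00, -1.60544349e-05,
        1.39348274e+00, -1.50510866e-01]), 'dq': array([-7.72493187e-05, -1.32697061e-03, -7.74199798e-04,  2.31069809e-04,
        7.26725258e-04,  1.75964776e-03]), 'tau': array([-1.25343736e-04, -3.70886064e+01, -2.81414241e+01,  6.96731312e-02,
        3.61807470e-02, -1.78911573e-04]), 'tcp_pos': array([ 0.15758726, -0.55220369,  0.22330106]), 'eef_rot': array([-3.13937493e+00, -3.20358491e-04,  2.77833416e-01]), 'wrist_force': array([-0.04038811,  0.58513568, -0.23848778]), 'ft_torque': array([ 0.01642552, -0.04240224, -0.01577891]), 'gripper_width': 0.9989286063428082}
top {'K': array([[394.93977655,   0.        , 284.29135887],
       [  0.        , 394.93977655, 206.92247233],
       [  0.        ,   0.        ,   1.        ]]), 'xyz': array([0.46283128, 0.00837645, 0.89416741]), 'attitude': array([ 0.11359443, -0.02039056, -1.54366613])}
scene {'K': array([[406.75128509,   0.        , 275.01204507],
       [  0.        , 406.75128509, 211.90846149],
       [  0.        ,   0.        ,   1.        ]]), 'xyz': array([ 0.88314731, -0.41684908,  0.78294364]), 'attitude': array([ 0.62396592, -0.01743678,  0.69008116])}
wrist {'K': array([[323.24770484,   0.        , 275.54021558],
       [  0.        , 323.24770484, 211.2638637 ],
       [  0.        ,   0.        ,   1.        ]]), 'T_tool_cam': array([[ 7.14604926e-04,  9.69865396e-01,  2.43640314e-01,
         6.99330564e-02],
       [ 9.99999335e-01, -9.13528871e-04,  7.03477951e-04,
        -3.71565801e-04],
       [ 9.04851383e-04,  2.43639650e-01, -9.69865404e-01,
        -1.59454397e-01],
       [ 0.00000000e+00,  0.00000000e+00,  0.00000000e+00,
         1.00000000e+00]])}
```

View pics/t0.png

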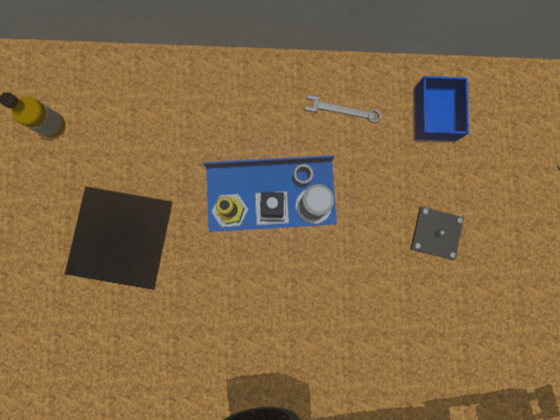

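View pics/s0.png

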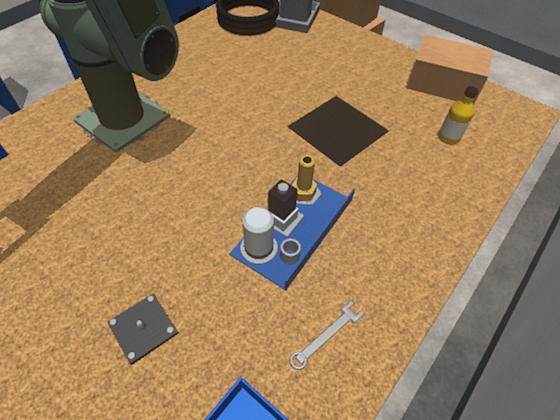

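The top view shows the mat at the left (centre ~120,238), the ledge in the middle (adapter 227,205; valve 272,203; filter 317,200; ferrule 303,174), and the jig at the right (spigot ~441,233). The scene view agrees. Next I'll enlarge the ledge and measure.

```bash
python3 - <<'E'
from h import *
p=cv2.imread("pics/t0.png")
c=p[145:245,195:345]; cv2.imwrite("pics/t0c.png",cv2.resize(c,None,fx=5.3,fy=5.3,interpolation=cv2.INTER_CUBIC))
w=cloud("t0")
def q(u,v): print((u,v),w[v-1:v+2,u-1:u+2].reshape(-1,3).mean(0).round(4))
for a in [(120,238),(227,205),(272,203),(317,200),(303,165),(441,233),(430,233),(215,180),(400,300)]: q(*a)
# mat, jig by colour
g=p.max(2)
def rect(name,reg,z,th):
    x0,x1,y0,y1=reg; m=np.zeros_like(g); m[y0:y1,x0:x1]=(g[y0:y1,x0:x1]<th)*255
    k=max(cv2.findContours(m,0,2)[0],key=cv2.contourArea)
    r=cv2.boxPoints(cv2.minAreaRect(k)); P=np.array([ray("t0",u,v,z)[:2] for u,v in r]); print(name,P.round(4).tolist(),P.mean(0).round(4))
rect("mat",(50,190,170,300),.003,60); rect("jig",(400,480,190,270),.012,110)
# parts tops from cloud
for nm,(x0,x1,y0,y1) in dict(f=(300,336,180,225),v=(255,292,185,225),a=(212,246,190,225)).items():
    P=w[y0:y1,x0:x1].reshape(-1,3)
    for lo,hi in((.085,.1),(.1,.109),(.109,.14)):
        Q=P[(P[:,2]>lo)&(P[:,2]<hi)]
        if len(Q): print(nm,lo,len(Q),((Q.min(0)+Q.max(0))/2).round(4),(Q.max(0)-Q.min(0)).round(3))
P=w[160:190,288:320].reshape(-1,3);Q=P[(P[:,2]>.035)&(P[:,2]<.06)];print("ferr",len(Q),((Q.min(0)+Q.max(0))/2).round(4),(Q.max(0)-Q.min(0)).round(3))
E
```

```text
(120, 238) [0.4844 0.3579 0.0027]
(227, 205) [nan nan nan]
(272, 203) [0.5586 0.0195 0.1207]
(317, 200) [ 0.5672 -0.0693  0.1207]
(303, 165) [ 0.6545 -0.045   0.0421]
(441, 233) [ 0.5142 -0.3531  0.0309]
(430, 233) [nan nan nan]
(215, 180) [0.622  0.1526 0.0034]
(400, 300) [ 0.3638 -0.2712 -0.0006]
mat [[0.4038, 0.4723], [0.6029, 0.4503], [0.5687, 0.2499], [0.3705, 0.277]] [0.4865 0.3624]
jig [[0.4781, -0.2878], [0.5759, -0.3132], [0.5529, -0.4169], [0.4556, -0.3902]] [ 0.5156 -0.3521]
f 0.085 26 [ 0.5582 -0.0644  0.0921] [0.037 0.047 0.014]
f 0.1 21 [ 0.5636 -0.0699  0.1045] [0.049 0.058 0.009]
f 0.109 770 [ 0.5707 -0.0722  0.1169] [0.061 0.06  0.016]
v 0.085 21 [0.5377 0.0192 0.0909] [0.001 0.041 0.011]
v 0.1 86 [0.5601 0.0197 0.107 ] [0.045 0.045 0.004]
v 0.109 442 [0.5602 0.0197 0.1172] [0.045 0.045 0.016]
a 0.085 16 [0.5492 0.1071 0.0925] [0.026 0.023 0.014]
a 0.1 13 [0.5458 0.1056 0.1037] [0.02  0.02  0.007]
a 0.109 259 [0.5531 0.113  0.1172] [0.034 0.034 0.016]
ferr 161 [ 0.6363 -0.0464  0.0403] [0.042 0.042 0.01 ]
```

View pics/t0c.png

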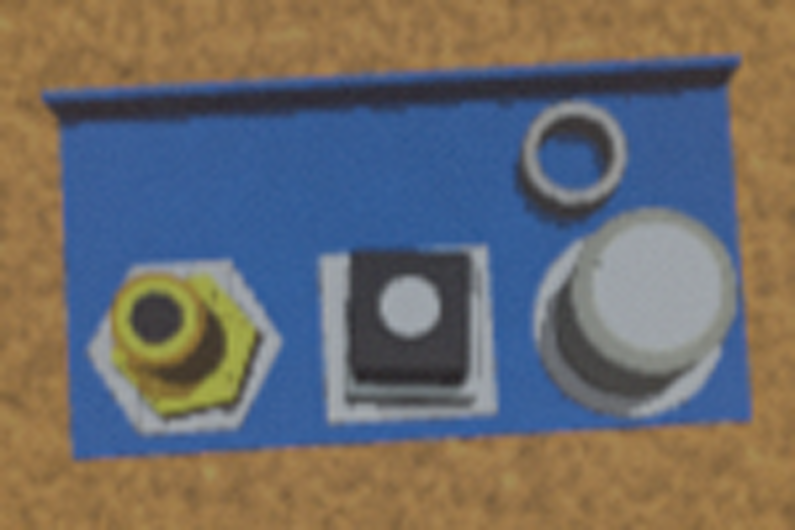

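Crop (5.3x, offset 195,145): hex plate centre is at ~(185,348), square at ~(408,333), round at ~(630,320), ferrule ring at ~(574,155), and wall line (45,93)–(740,58).

```bash
python3 - <<'E'
from h import *
def c(u,v,z): return ray("t0",195+(u+.5)/5.3-.5,145+(v+.5)/5.3-.5,z)
for n,u,v,z in[("hex",185,348,.007),("sq",408,333,.007),("rd",630,320,.007),("ferr",574,155,.044),("adtop",158,317,.122),("vbutton",410,306,.122),("ftop",653,289,.122),("coilTL",350,252,.111),("coilTR",470,248,.111),("coilBL",352,378,.111),("w0",45,93,.045),("w1",740,58,.045)]: print(n,c(u,v,z).round(4))
shot("wrist","w0")
E
```

```text
hex [0.5533 0.1162 0.007 ]
sq [0.5625 0.0217 0.007 ]
rd [ 0.5709 -0.0729  0.007 ]
ferr [ 0.6344 -0.0451  0.044 ]
adtop [0.5528 0.1127 0.122 ]
vbutton [0.5597 0.0196 0.122 ]
ftop [ 0.5688 -0.0708  0.122 ]
coilTL [0.581 0.043 0.111]
coilTR [ 0.5839 -0.0023  0.111 ]
coilBL [0.5332 0.0406 0.111 ]
w0 [0.6533 0.1736 0.045 ]
w1 [ 0.6773 -0.1132  0.045 ]
```

```bash
python3 -m pendant '[0,0,-6,0.03,0.04,0.01,1, 0,0,-12,0.42,0.57,0.08,1, 0,0,-12,0.42,0.57,0.08,1, 0,0,-12,0.42,0.57,0.08,1, 0,0,-12,0.42,0.57,0.08,1, 0,0,-12,0.42,0.57,0.08,1, 0,0,-12,0.42,0.57,0.08,1, 0,0,-12,0.42,0.57,0.08,1]' 40; python3 -c "
from cell import arm; s=arm.get_state(); print(s['tcp_pos'],s['eef_rot'],s['wrist_force'])"
```

```text
time: 0.82
tcp_pos: [0.3545, -0.2844, 0.2631]
eef_rot: [-3.14, -0.0, 0.068]
wrist_force: [0.4, -1.0, -0.9]
gripper_width: 1.001
[ 0.35446693 -0.28443577  0.2630621 ] [-3.13981041e+00 -3.29040899e-04  6.78513155e-02] [ 0.36211379 -0.96898952 -0.92308227]
```

```bash
python3 -m pendant '[0,0,0,0.225,0.305,0.037,1, 0,0,0,0.225,0.305,0.037,1, 0,0,0,0.225,0.305,0.037,1, 0,0,0,0.225,0.305,0.037,1, 0,0,0,0.225,0.305,0.037,1, 0,0,0,0.225,0.305,0.037,1, 0,0,0,0.225,0.305,0.037,1, 0,0,0,0.225,0.305,0.037,1]'; python3 -m pendant '[0,0,0,0.0,0.0,0,1, 0,0,0,0,0,0,1]' ; python3 - <<'E'
from h import *
s=arm.get_state();print(s['tcp_pos'])
shot("wrist","w1")
E
```

```text
time: 1.48
tcp_pos: [0.551, -0.017, 0.2952]
eef_rot: [-3.14, 0.0, 0.068]
wrist_force: [0.8, -0.3, -0.6]
gripper_width: 1.001
time: 1.65
tcp_pos: [0.5514, -0.015, 0.2947]
eef_rot: [-3.14, 0.001, 0.073]
wrist_force: [0.1, 0.4, -0.6]
gripper_width: 0.998
[ 0.55144264 -0.01499709  0.29466709]
```

View pics/w1.png

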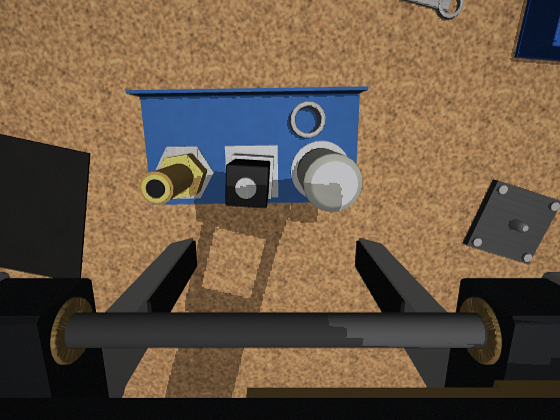

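The wrist view confirms the layout: adapter top (156,187), valve button (246,187), filter top (331,183), ferrule ring (308,120), jig spigot tip (517,225).

```bash
python3 - <<'E'
from h import *
_,_,K,T=load("w1")
for n,u,v,z in[("ad",156,187,.122),("val",246,187,.122),("fil",331,183,.122),("fer",308,120,.044),("spig",519,226,.034),("coilL",226,162,.111),("coilR",271,161,.111)]:
    w=cloud("w1")[v-1:v+2,u-1:u+2].reshape(-1,3)
    print(n,ray("w1",u,v,z).round(4),np.nanmean(w,0).round(4))
# heights from two views (top/wrist) by triangulation
def tri(a,b):
    A=[];B=[]
    for f,(u,v) in(("t0",a),("w1",b)):
        _,_,K,T=load(f); d=T[:3,:3]@(np.linalg.inv(K)@[u,v,1]*[1,-1,-1]); d/=np.linalg.norm(d); M=np.eye(3)-np.outer(d,d); A.append(M);B.append(M@T[:3,3])
    return np.linalg.solve(sum(A),sum(B)).round(4)
t=lambda u,v:(195+u/5.3-.4,145+v/5.3-.4)
for n,a,b in[("ad",(158,317),(156,187)),("val",(410,306),(246,187)),("fil",(653,289),(331,183)),("fer",(574,155),(308,120))]: print(n,tri(t(*a),b))
print("spig",tri((441,233),(519,226)))
E
```

```text
ad [0.5544 0.1108 0.122 ] [0.5543 0.1109 0.1221]
val [0.5613 0.0173 0.122 ] [0.5612 0.0174 0.1213]
fil [ 0.572  -0.0703  0.122 ] [ 0.5719 -0.0704  0.1213]
fer [ 0.6355 -0.0476  0.044 ] [ 0.6369 -0.0512  0.0039]
spig [ 0.5192 -0.3466  0.034 ] [ 0.5181 -0.3503  0.0294]
coilL [0.5844 0.0406 0.111 ] [0.5731 0.0561 0.0063]
coilR [ 0.5889 -0.0066  0.111 ] [ 0.5823 -0.0059  0.0405]
ad [0.5533 0.1133 0.1159]
val [0.5603 0.0188 0.1156]
fil [ 0.5703 -0.0721  0.1112]
fer [ 0.6354 -0.0466  0.0401]
spig [ 0.5152 -0.3585  0.0188]
```

```bash
python3 -m pendant '[0,0,0,0.003,0.04,0,0.7, 0,0,0,0.003,0.08,0,0.7, 0,0,0,0.003,0.127,-0.02,0.7, 0,0,0,0.003,0.127,-0.06,0.7, 0,0,0,0.003,0.127,-0.1,0.7, 0,0,0,0.003,0.127,-0.14,0.7, 0,0,0,0.003,0.127,-0.175,0.7, 0,0,0,0.003,0.127,-0.19,0.7]' 40; python3 -m pendant '[0,0,0,0,0,0,0.7]'
```

```text
time: 2.37
tcp_pos: [0.5485, 0.1083, 0.0985]
eef_rot: [-3.141, 0.013, 0.068]
wrist_force: [-0.3, -0.6, -0.3]
gripper_width: 0.694
time: 2.45
tcp_pos: [0.5446, 0.1062, 0.0943]
eef_rot: [-3.141, 0.021, 0.065]
wrist_force: [-0.3, 0.3, -0.3]
gripper_width: 0.703
```

```bash
python3 -m pendant '[0,0,0,0.009,0.006,-0.008,0.7, 0,0,0,0.009,0.006,-0.008,0.7, 0,0,0,0.009,0.006,-0.008,0.7]'; python3 -m pendant '[0,0,0,0,0,0,0.7]'
```

```text
time: 2.7
tcp_pos: [0.5538, 0.111, 0.087]
eef_rot: [-3.141, 0.021, 0.064]
wrist_force: [0.4, 0.4, -0.1]
gripper_width: 0.701
time: 2.78
tcp_pos: [0.5545, 0.1102, 0.0885]
eef_rot: [-3.141, 0.019, 0.063]
wrist_force: [0.1, 1.3, 0.8]
gripper_width: 0.7
```

```bash
python3 -m pendant '[0,-1.1,0,0,0.002,-0.003,0.7, 0,-1.1,0,0,0.002,-0.003,0.7, 0,-1.1,0,0,0.002,-0.003,0, 0,-1.1,0,0,0.002,-0.003,0, 0,-1.1,0,0,0.002,-0.003,0, 0,-1.1,0,0,0.002,-0.003,0, 0,-1.1,0,0,0.002,-0.003,0, 0,-1.1,0,0,0.002,-0.003,0]' 40
```

```text
time: 3.45
tcp_pos: [0.5547, 0.1121, 0.0856]
eef_rot: [3.14, -0.0, 0.063]
wrist_force: [0.2, -0.1, 0.3]
gripper_width: 0.374
```

```bash
python3 -m pendant '[0,0,0,0,0,0.01,0, 0,0,0,0,0,0.03,0, 0,0,0,0,0,0.05,0, 0,0,0,-0.004,0.015,0.06,0, 0,0,0,-0.01,0.045,0.06,0, 0,0,0,-0.016,0.08,0.06,0, 0,0,0,-0.023,0.115,0.06,0, 0,0,0,-0.03,0.15,0.06,0]'; python3 -c "
from cell import arm; print(arm.get_state()['tcp_pos'])"
```

```text
time: 4.12
tcp_pos: [0.5233, 0.263, 0.145]
eef_rot: [3.14, 0.002, 0.062]
wrist_force: [0.1, -0.3, -4.6]
gripper_width: 0.376
[0.52326653 0.26300246 0.14497484]
```

```bash
python3 -m pendant '[0,0,0,-0.006,0.035,0,0, 0,0,0,-0.012,0.07,0,0, 0,0,0,-0.02,0.105,0,0, 0,0,0,-0.027,0.135,0,0, 0,0,0,-0.03,0.15,0,0, 0,0,0,-0.03,0.154,-0.005,0, 0,0,0,-0.03,0.154,-0.02,0, 0,0,0,-0.03,0.154,-0.035,0]'; python3 -m pendant '[0,0,0,0,0,0,0, 0,0,0,0,0,0,0]'
```

```text
time: 4.78
tcp_pos: [0.4937, 0.4165, 0.1097]
eef_rot: [3.139, 0.001, 0.063]
wrist_force: [-0.3, -0.3, -5.8]
gripper_width: 0.376
time: 4.95
tcp_pos: [0.4926, 0.4142, 0.1074]
eef_rot: [3.136, 0.006, 0.062]
wrist_force: [1.0, 0.2, -5.2]
gripper_width: 0.375
```

```bash
python3 -m pendant '[0.3,-0.3,0,0,0.002,-0.008,0, 0.3,-0.3,0,0,0.002,-0.016,0, 0.3,-0.3,0,0,0.002,-0.021,0, 0.3,-0.3,0,0,0.002,-0.024,0, 0.3,-0.3,0,0,0.002,-0.026,0, 0.3,-0.3,0,0,0.002,-0.026,0]'
```

```text
time: 5.45
tcp_pos: [0.4928, 0.4163, 0.0818]
eef_rot: [3.141, -0.0, 0.062]
wrist_force: [0.4, 0.8, -4.6]
gripper_width: 0.378
```

```bash
python3 -m pendant '[0,0,0,0,0,-0.0015,0, 0,0,0,0,0,-0.0015,0]'; python3 -m pendant '[0,0,0,0,0,0,0.5, 0,0,0,0,0,0,0.6, 0,0,0,0,0,0,0.7, 0,0,0,0,0,0.01,0.7, 0,0,0,0,0,0.05,0.7, 0,0,0,0,0,0.09,0.7, 0,0,0,0.01,-0.03,0.13,0.7, 0,0,0,0.018,-0.07,0.16,0.7]'
```

```text
time: 5.62
tcp_pos: [0.4931, 0.4165, 0.0817]
eef_rot: [3.141, -0.001, 0.062]
wrist_force: [-2.5, -1.9, 2.7]
gripper_width: 0.376
time: 6.28
tcp_pos: [0.5093, 0.3623, 0.2351]
eef_rot: [-3.139, -0.007, 0.066]
wrist_force: [0.8, -0.4, 0.8]
gripper_width: 0.699
```

```bash
python3 -m pendant '[0,0,0,0.006,-0.04,0,0.75, 0,0,0,0.012,-0.08,0,0.75, 0,0,0,0.018,-0.12,0,0.75, 0,0,0,0.024,-0.16,0,0.75, 0,0,0,0.03,-0.2,0,0.75, 0,0,0,0.036,-0.24,0,0.75, 0,0,0,0.042,-0.28,0,0.75, 0,0,0,0.046,-0.31,0,0.75]';python3 -m pendant '[0,0,0,0.002,-0.015,0,0.75, 0,0,0,0.004,-0.03,0,0.75, 0,0,0,0.005,-0.033,0,0.75, 0,0,0,0.005,-0.033,0,0.75]';  python3 -m pendant '[0,0,0,0,0,0,0.75]'
```

```text
time: 6.95
tcp_pos: [0.5559, 0.0492, 0.2364]
eef_rot: [-3.14, -0.009, 0.064]
wrist_force: [0.4, 0.9, -0.2]
gripper_width: 0.748
time: 7.28
tcp_pos: [0.5614, 0.0154, 0.2371]
eef_rot: [-3.14, -0.011, 0.062]
wrist_force: [-0.7, -0.6, -0.4]
gripper_width: 0.751
time: 7.37
tcp_pos: [0.5614, 0.0161, 0.2374]
eef_rot: [-3.139, -0.011, 0.062]
wrist_force: [-0.0, -0.1, 0.3]
gripper_width: 0.748
```

```bash
python3 -m pendant '[0,0.6,0,0,0.002,-0.03,0.75, 0,0.6,0,0,0.002,-0.065,0.75, 0,0.6,0,0,0.002,-0.1,0.75, 0,0.6,0,0,0.002,-0.13,0.75, 0,0.6,0,0,0.002,-0.148,0.75, 0,0.6,0,0,0.002,-0.152,0.75, 0,0.6,0,0,0.002,-0.152,0.75]'; python3 -m pendant '[0,0,0,0,0,0,0.75, 0,0,0,0,0,0,0.75]'
```

```text
time: 7.95
tcp_pos: [0.56, 0.0195, 0.084]
eef_rot: [-3.138, 0.003, 0.064]
wrist_force: [-0.4, -0.3, 0.0]
gripper_width: 0.749
time: 8.12
tcp_pos: [0.5615, 0.02, 0.0858]
eef_rot: [-3.138, -0.0, 0.065]
wrist_force: [0.0, -0.4, 0.3]
gripper_width: 0.747
```

```bash
python3 -m pendant '[0,0,0,0,-0.001,0,0.6, 0,0,0,0,-0.001,0,0.5, 0,0,0,0,-0.001,0,0, 0,0,0,0,-0.001,0,0, 0,0,0,0,-0.001,0,0, 0,0,0,0,-0.001,0,0]' 40;  python3 -m pendant '[0,0,0,0,0,0.01,0, 0,0,0,0,0,0.03,0, 0,0,0,0,0,0.05,0, 0,0,0,-0.001,0.015,0.06,0, 0,0,0,-0.004,0.045,0.06,0, 0,0,0,-0.006,0.08,0.06,0, 0,0,0,-0.009,0.115,0.06,0, 0,0,0,-0.012,0.15,0.06,0]';
```

```text
time: 8.62
tcp_pos: [0.5623, 0.0183, 0.0867]
eef_rot: [-3.139, -0.002, 0.065]
wrist_force: [-1.3, -2.8, 2.9]
gripper_width: 0.491
time: 9.28
tcp_pos: [0.548, 0.1696, 0.1451]
eef_rot: [-3.139, 0.003, 0.064]
wrist_force: [0.7, -0.1, -6.4]
gripper_width: 0.49
```

```bash
python3 -m pendant '[0,0,0,-0.002,0.035,0,0, 0,0,0,-0.004,0.07,0,0, 0,0,0,-0.006,0.1,0,0, 0,0,0,-0.008,0.125,0,0, 0,0,0,-0.008,0.136,0,0, 0,0,0,-0.008,0.136,-0.01,0, 0,0,0,-0.008,0.136,-0.025,0, 0,0,0,-0.008,0.136,-0.04,0]'; python3 -m pendant '[0,0,0,0,0,0,0, 0,0,0,0,0,0,0]'
```

```text
time: 9.95
tcp_pos: [0.5393, 0.3043, 0.1035]
eef_rot: [-3.14, 0.004, 0.064]
wrist_force: [0.4, -0.8, -6.7]
gripper_width: 0.491
time: 10.12
tcp_pos: [0.537, 0.3019, 0.1004]
eef_rot: [3.14, 0.011, 0.062]
wrist_force: [-0.4, 0.7, -5.6]
gripper_width: 0.495
```

```bash
python3 -m pendant '[0,-0.6,0,0.002,0.002,-0.006,0, 0,-0.6,0,0.002,0.002,-0.011,0, 0,-0.6,0,0.002,0.002,-0.015,0, 0,-0.6,0,0.002,0.002,-0.017,0, 0,-0.6,0,0.002,0.002,-0.018,0, 0,-0.6,0,0.002,0.002,-0.018,0]'; python3 -m pendant '[0,0,0,0,0,-0.001,0, 0,0,0,0,0,-0.001,0]'
```

```text
time: 10.62
tcp_pos: [0.5392, 0.304, 0.083]
eef_rot: [3.139, 0.0, 0.062]
wrist_force: [-0.3, 0.2, -4.0]
gripper_width: 0.489
time: 10.78
tcp_pos: [0.5394, 0.304, 0.0829]
eef_rot: [3.139, -0.0, 0.063]
wrist_force: [-2.2, -1.6, -0.7]
gripper_width: 0.492
```

Touching down. Release, rise, and go to the filter (0.571,-0.0705).

```bash
python3 -m pendant '[0,0,0,0,0,-0.001,0.55, 0,0,0,0,0,-0.001,0.65, 0,0,0,0,0,0,0.75, 0,0,0,0,0,0.01,0.75, 0,0,0,0,0,0.05,0.75, 0,0,0,0,0,0.09,0.75, 0,0,0,0,-0.03,0.13,0.9, 0,0,0,0.003,-0.07,0.15,0.9]'; python3 -m pendant '[0,0,0,0.004,-0.04,0,0.9, 0,0,0,0.008,-0.08,0,0.9, 0,0,0,0.012,-0.12,0,0.9, 0,0,0,0.016,-0.16,0,0.9, 0,0,0,0.02,-0.2,0,0.9, 0,0,0,0.023,-0.24,0,0.9, 0,0,0,0.025,-0.27,0,0.9, 0,0,0,0.027,-0.29,0,0.9]'; python3 -m pendant '[0,0,0,0,0,0,0.9, 0,0,0,0,0,0,0.9]'
```

```text
time: 11.45
tcp_pos: [0.5438, 0.2458, 0.2337]
eef_rot: [-3.141, -0.01, 0.067]
wrist_force: [1.3, 0.6, 0.3]
gripper_width: 0.858
time: 12.12
tcp_pos: [0.5714, -0.0477, 0.2353]
eef_rot: [3.141, -0.012, 0.064]
wrist_force: [0.4, 1.0, 0.5]
gripper_width: 0.9
time: 12.28
tcp_pos: [0.5721, -0.0489, 0.2367]
eef_rot: [3.14, -0.015, 0.062]
wrist_force: [-0.3, 1.1, 0.4]
gripper_width: 0.9
```

```bash
python3 -m pendant '[0,0.8,0,-0.001,-0.022,-0.01,0.9, 0,0.8,0,-0.001,-0.022,-0.05,0.9, 0,0.8,0,-0.001,-0.022,-0.085,0.9, 0,0.8,0,-0.001,-0.022,-0.12,0.9, 0,0.8,0,-0.001,-0.022,-0.142,0.9, 0,0.8,0,-0.001,-0.022,-0.151,0.9, 0,0.8,0,-0.001,-0.022,-0.151,0.9]'; python3 -m pendant '[0,0,0,0,0,0,0.9, 0,0,0,0,0,0,0.9]'
```

```text
time: 12.87
tcp_pos: [0.5692, -0.0687, 0.0834]
eef_rot: [-3.14, 0.004, 0.063]
wrist_force: [0.5, 0.6, 0.5]
gripper_width: 0.9
time: 13.03
tcp_pos: [0.5708, -0.0682, 0.0854]
eef_rot: [-3.141, 0.001, 0.065]
wrist_force: [-0.0, -0.6, -0.5]
gripper_width: 0.897
```

```bash
python3 -m pendant '[0,0,0,0,-0.003,0,0.8, 0,0,0,0,-0.003,0,0.7, 0,0,0,0,-0.003,0,0, 0,0,0,0,-0.003,0,0, 0,0,0,0,-0.003,0,0, 0,0,0,0,-0.003,0,0]' 40;  python3 -m pendant '[0,0,0,0,0,0.01,0, 0,0,0,0,0,0.03,0, 0,0,0,-0.01,0,0.05,0, 0,0,0,-0.025,0.015,0.06,0, 0,0,0,-0.045,0.045,0.06,0, 0,0,0,-0.065,0.08,0.06,0, 0,0,0,-0.085,0.115,0.06,0, 0,0,0,-0.1,0.15,0.06,0]';
```

```text
time: 13.53
tcp_pos: [0.5725, -0.0731, 0.0874]
eef_rot: [3.139, -0.003, 0.065]
wrist_force: [0.1, -4.9, 5.4]
gripper_width: 0.674
time: 14.2
tcp_pos: [0.4685, 0.0787, 0.1459]
eef_rot: [3.141, 0.003, 0.063]
wrist_force: [0.9, 1.7, -5.1]
gripper_width: 0.671
```

```bash
python3 -m pendant '[0,0,0,-0.01,0.035,0,0, 0,0,0,-0.02,0.07,0,0, 0,0,0,-0.03,0.105,0,0, 0,0,0,-0.04,0.14,0,0, 0,0,0,-0.047,0.175,0,0, 0,0,0,-0.047,0.207,0,0, 0,0,0,-0.047,0.23,0,0, 0,0,0,-0.047,0.241,-0.01,0]'; python3 -m pendant '[0,0,0,0,0,-0.01,0, 0,0,0,0,0,-0.02,0, 0,0,0,0,0,-0.03,0, 0,0,0,0,0,-0.03,0]';python3 -m pendant '[0,0,0,0,0,0,0, 0,0,0,0,0,0,0]'
```

```text
time: 14.87
tcp_pos: [0.4209, 0.3236, 0.1369]
eef_rot: [-3.139, 0.002, 0.066]
wrist_force: [1.7, 0.6, -4.8]
gripper_width: 0.676
time: 15.2
tcp_pos: [0.418, 0.3212, 0.1032]
eef_rot: [3.141, 0.009, 0.064]
wrist_force: [-0.7, -1.3, -4.7]
gripper_width: 0.675
time: 15.37
tcp_pos: [0.4173, 0.3198, 0.1023]
eef_rot: [3.14, 0.011, 0.063]
wrist_force: [-0.2, 0.3, -5.2]
gripper_width: 0.675
```

```bash
python3 -m pendant '[0,-0.6,0,0.003,0,-0.006,0, 0,-0.6,0,0.003,0,-0.011,0, 0,-0.6,0,0.003,0,-0.015,0, 0,-0.6,0,0.003,0,-0.017,0, 0,-0.6,0,0.003,0,-0.018,0, 0,-0.6,0,0.003,0,-0.018,0]'; python3 -m pendant '[0,0,0,0,0,-0.0015,0, 0,0,0,0,0,-0.0015,0]'
```

```text
time: 15.87
tcp_pos: [0.4202, 0.3197, 0.084]
eef_rot: [3.139, 0.001, 0.063]
wrist_force: [-0.1, -0.2, -4.1]
gripper_width: 0.674
time: 16.03
tcp_pos: [0.4207, 0.32, 0.0834]
eef_rot: [3.139, 0.0, 0.063]
wrist_force: [0.0, -0.3, -1.0]
gripper_width: 0.674
```

```bash
python3 -m pendant '[0,0,0,0,0,-0.001,0.75, 0,0,0,0,0,-0.001,0.85, 0,0,0,0,0,0,0.9, 0,0,0,0,0,0.01,0.9, 0,0,0,0,0,0.05,0.9, 0,0,0,0,0,0.09,0.9, 0,0,0,0,-0.03,0.13,0.9, 0,0,0,0.02,-0.06,0.15,0.9]'; python3 -m pendant '[0,0,0,0.02,-0.035,0,0.9, 0,0,0,0.04,-0.07,0,0.9, 0,0,0,0.06,-0.105,0,0.9, 0,0,0,0.08,-0.14,0,0.9, 0,0,0,0.1,-0.175,0,0.8, 0,0,0,0.12,-0.21,0,0.8, 0,0,0,0.14,-0.245,0,0.8, 0,0,0,0.16,-0.275,0,0.8]'; python3 -m pendant '[0,0,0,0,0,0,0.8]'; python3 - <<'E'
from h import *
print(arm.get_state()['tcp_pos']);shot("top","t1");shot("wrist","w2");p=cv2.imread("pics/t1.png");q=cv2.imread("pics/w2.png")
cv2.imwrite("pics/m1.png",np.hstack([cv2.resize(p[150:320,40:300],None,fx=1.5,fy=1.5),cv2.resize(q,(340,255))]))
E
```

```text
time: 16.7
tcp_pos: [0.4377, 0.2666, 0.2348]
eef_rot: [-3.141, -0.005, 0.068]
wrist_force: [1.7, 0.5, 0.5]
gripper_width: 0.9
time: 17.37
tcp_pos: [0.5987, -0.011, 0.2362]
eef_rot: [-3.142, -0.007, 0.067]
wrist_force: [0.6, 1.1, -0.2]
gripper_width: 0.801
time: 17.45
tcp_pos: [0.6016, -0.0168, 0.237]
eef_rot: [3.139, -0.01, 0.061]
wrist_force: [-0.1, 0.1, -0.1]
gripper_width: 0.802
[ 0.60156708 -0.01679432  0.23695066]
```

View pics/m1.png

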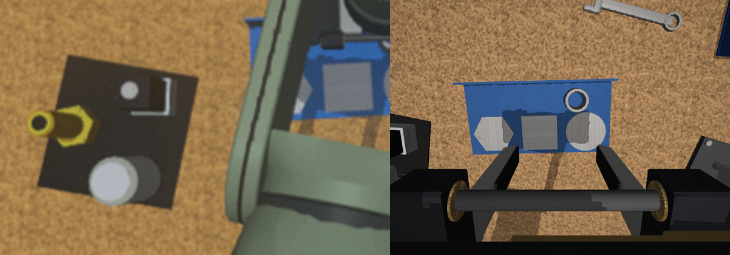

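All three stand upright on the mat, and the wrist view shows the bare plates (in the combined picture hex 493,133, square 539,131, round 586,131, ferrule 576,100). I'll measure the plates and ferrule from the wrist view by contour.

```bash
python3 - <<'E'
from h import *
p,_,_,_=load("w2"); hsv=cv2.cvtColor(p,cv2.COLOR_RGB2HSV)
m=((hsv[...,1]<60)&(hsv[...,2]>70)).astype(np.uint8)*255; m[:120]=0;m[260:]=0;m[:,:120]=0;m[:,370:]=0
for k in cv2.findContours(m,0,2)[0]:
    if cv2.contourArea(k)>300:
        M=cv2.moments(k); x,y,w,h=cv2.boundingRect(k); (u,v),_,a=cv2.minAreaRect(k)
        print(cv2.contourArea(k),(x,y,w,h),"cen",ray("w2",M['m10']/M['m00'],M['m01']/M['m00'],.007).round(4),"box",ray("w2",u,v,.007).round(4), "z44",ray("w2",M['m10']/M['m00'],M['m01']/M['m00'],.044).round(4))
w=cloud("w2")[120:260,120:370].reshape(-1,3);Q=w[(w[:,2]>.036)&(w[:,2]<.05)&(w[:,0]<.66)&(abs(w[:,1]+.047)<.04)&(w[:,0]>.6)];print(len(Q),((Q.min(0)+Q.max(0))/2).round(4),(Q.max(0)-Q.min(0)).round(4))
E
```

```text
2670.5 (138, 192, 66, 57) cen [0.5557 0.1146 0.007 ] box [0.5568 0.1152 0.007 ] z44 [0.5664 0.1028 0.044 ]
3103.5 (216, 190, 60, 57) cen [0.5638 0.0202 0.007 ] box [0.5635 0.0208 0.007 ] z44 [0.5737 0.0174 0.044 ]
3173.0 (290, 185, 65, 63) cen [ 0.5721 -0.0741  0.007 ] box [ 0.572  -0.0741  0.007 ] z44 [ 0.5813 -0.068   0.044 ]
1168.5 (289, 146, 39, 39) cen [ 0.6337 -0.051   0.007 ] box [ 0.6339 -0.0512  0.007 ] z44 [ 0.637  -0.0471  0.044 ]
630 [ 0.6363 -0.0472  0.0408] [0.0429 0.0434 0.0095]
```

```bash
python3 -m pendant '[0,0.6,1.2,0.02,-0.02,0,0.75, 0,0.6,1.2,0.034,-0.03,-0.02,0.75, 0,0.6,1.2,0.034,-0.03,-0.06,0.75, 0,0.6,1.2,0.034,-0.03,-0.1,0.75, 0,0.6,1.2,0.034,-0.03,-0.13,0.75, 0,0.6,1.2,0.034,-0.03,-0.15,0.75, 0,0.6,1.2,0.034,-0.03,-0.155,0.75, 0,0.6,1.2,0.034,-0.03,-0.155,0.75]'; python3 -m pendant '[0,0,0,0,0,0,0.75, 0,0,0,0,0,0,0.75]'
```

```text
time: 18.22
tcp_pos: [0.6315, -0.0405, 0.0805]
eef_rot: [-3.139, 0.007, 0.087]
wrist_force: [-0.4, 0.8, 0.3]
gripper_width: 0.75
time: 18.38
tcp_pos: [0.6329, -0.0398, 0.083]
eef_rot: [-3.14, 0.003, 0.088]
wrist_force: [-0.5, -0.5, 1.3]
gripper_width: 0.751
```

```bash
python3 -m pendant '[0,-0.2,0,0.003,-0.007,-0.015,0.75, 0,-0.2,0,0.003,-0.007,-0.03,0.75, 0,-0.2,0,0.003,-0.007,-0.042,0.75, 0,-0.2,0,0.003,-0.007,-0.05,0.75, 0,-0.2,0,0.003,-0.007,-0.05,0.75, 0,-0.2,0,0.003,-0.007,-0.05,0.75]'; python3 -m pendant '[0,0,0,0,0,0,0.75]'
```

```text
time: 18.88
tcp_pos: [0.6358, -0.0467, 0.0331]
eef_rot: [-3.14, -0.0, 0.088]
wrist_force: [0.3, -0.9, 0.0]
gripper_width: 0.75
time: 18.97
tcp_pos: [0.6365, -0.0467, 0.0339]
eef_rot: [-3.14, -0.002, 0.088]
wrist_force: [0.4, -0.2, -0.2]
gripper_width: 0.749
```

```bash
python3 -m pendant '[0,0,0,0,0,0,0.6, 0,0,0,0,0,0,0, 0,0,0,0,0,0,0, 0,0,0,0,0,0,0, 0,0,0,0,0,0,0, 0,0,0,0,0,0,0]' 30; python3 -m pendant '[0,0,0,0,0,0.01,0, 0,0,0,0,0,0.03,0, 0,0,0,0,0,0.06,0, 0,0,0,0,-0.005,0.09,0, 0,0,0,-0.01,-0.03,0.1,0, 0,0,0,-0.02,-0.06,0.1,0, 0,0,0,-0.032,-0.09,0.1,0, 0,0,0,-0.044,-0.12,0.1,0]'; python3 -m pendant '[0,0,0,-0.013,-0.033,0,0, 0,0,0,-0.026,-0.066,0,0, 0,0,0,-0.039,-0.099,0,0, 0,0,0,-0.05,-0.13,0,0, 0,0,0,-0.058,-0.145,0,0, 0,0,0,-0.058,-0.145,0,0]'; python3 -m pendant '[0,0,0,0,0,0,0]';python3 - <<'E'
from h import *
print(arm.get_state()['tcp_pos']);shot("wrist","w3");shot("top","t2");q=cv2.imread("pics/w3.png");p=cv2.imread("pics/t2.png")
cv2.imwrite("pics/m2.png",np.hstack([cv2.resize(q,(480,360)),cv2.resize(p[180:280,390:478],(317,360))]))
E
```

```text
time: 19.47
tcp_pos: [0.6368, -0.0469, 0.0343]
eef_rot: [-3.141, -0.002, 0.088]
wrist_force: [-0.3, -0.2, 1.3]
gripper_width: 0.454
time: 20.13
tcp_pos: [0.5925, -0.1677, 0.1354]
eef_rot: [-3.141, -0.003, 0.089]
wrist_force: [-0.1, -0.4, -1.6]
gripper_width: 0.458
time: 20.63
tcp_pos: [0.5326, -0.3165, 0.1358]
eef_rot: [3.141, -0.003, 0.085]
wrist_force: [0.4, -0.4, -1.0]
gripper_width: 0.457
time: 20.72
tcp_pos: [0.5321, -0.3166, 0.1359]
eef_rot: [-3.141, -0.003, 0.083]
wrist_force: [-0.0, -0.4, -0.7]
gripper_width: 0.458
[ 0.53211184 -0.31658765  0.13588866]
```

View pics/m2.png

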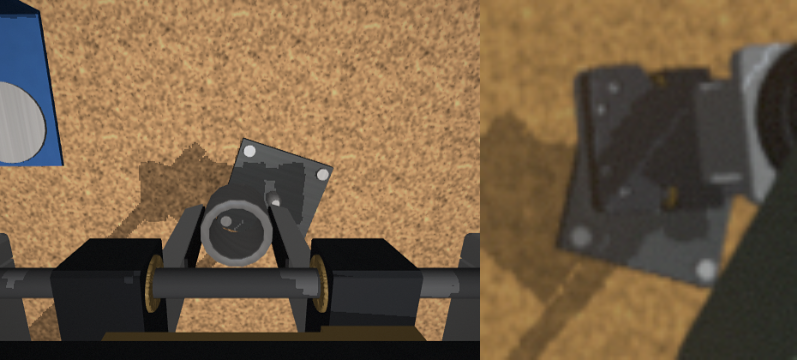

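Wrist view (scale 0.857): jig screws at (250,151), (322,174), and (227,222) seen through the ferrule's bore; spigot tip at ~(273,199).

```bash
python3 - <<'E'
from h import *
s=7/6
a=ray("w3",322*s,174*s,.013);b=ray("w3",227*s,222*s,.013);c=ray("w3",250*s,151*s,.013)
print(a,b,c,"mid",(a+b)/2)
for z in(.034,.03): print(ray("w3",274*s,199*s,z))
print(ray("w3",237*s,231*s,.145), np.linalg.norm(a-c),np.linalg.norm(b-c))
E
```

```text
[ 0.54634495 -0.40477892  0.013     ] [ 0.48460809 -0.30999942  0.013     ] [ 0.56406152 -0.32760362  0.013     ] mid [ 0.51547652 -0.35738917  0.013     ]
[ 0.52141846 -0.35450928  0.034     ]
[ 0.52019646 -0.35518051  0.03      ]
[ 0.53399854 -0.31655577  0.145     ] 0.07918272505402245 0.08138030846085359
```

```bash
python3 -m pendant '[0,0,0,-0.008,-0.018,0,0, 0,0,0,-0.015,-0.037,0,0, 0,0,0,-0.015,-0.037,-0.02,0, 0,0,0,-0.015,-0.037,-0.04,0, 0,0,0,-0.015,-0.037,-0.055,0, 0,0,0,-0.015,-0.037,-0.06,0, 0,0,0,-0.015,-0.037,-0.06,0]'; python3 -m pendant '[0,0,0,0,0,0,0, 0,0,0,0,0,0,0]';python3 - <<'E'
from h import *
s=arm.get_state();print(s['tcp_pos'],s['eef_rot']);shot("wrist","w4");q=cv2.imread("pics/w4.png")
cv2.imwrite("pics/w4c.png",cv2.resize(q[130:350,180:400],(660,600)[:1]*2 if 0 else (600,600)))
E
```

```text
time: 21.4
tcp_pos: [0.517, -0.3507, 0.074]
eef_rot: [-3.139, 0.0, 0.086]
wrist_force: [0.3, -0.1, -1.3]
gripper_width: 0.459
time: 21.57
tcp_pos: [0.518, -0.3503, 0.075]
eef_rot: [-3.14, -0.001, 0.087]
wrist_force: [0.5, -0.1, -0.9]
gripper_width: 0.455
[ 0.51800272 -0.35025471  0.07500513] [-3.13959368e+00 -7.66294333e-04  8.74629014e-02]
```

View pics/w4c.png

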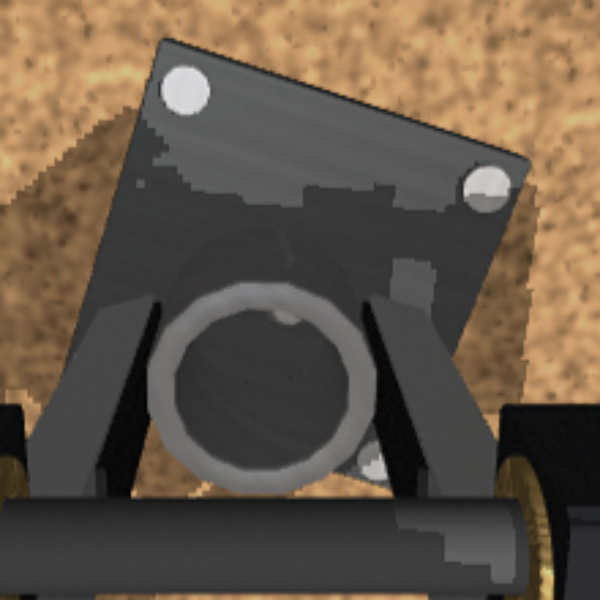

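Crop (2.73x, offset 180,130): screws at (185,91), (487,188), (373,462); ferrule bore centre at (263,386); spigot tip peeks in at the far rim of the bore, ~(289,314).

```bash
python3 - <<'E'
from h import *
f=lambda u,v,z:ray("w4",180+u/2.727,130+v/2.727,z).round(4)
a=f(185,91,.013);b=f(373,462,.013);c=f(487,188,.013)
print("mid",(a+b)/2,np.linalg.norm(a-c),np.linalg.norm(b-c)); print("tip",f(289,312,.034)); print("ring",f(263,386,.085))
E
```

```text
mid [ 0.51515 -0.3562   0.013  ] 0.0808074872768607 0.08221970566719397
tip [ 0.5157 -0.3569  0.034 ]
ring [ 0.5192 -0.3503  0.085 ]
```

```bash
python3 -m pendant '[0,0,0,-0.003,-0.006,0,0, 0,0,0,-0.003,-0.006,0,0, 0,0,0,-0.003,-0.006,-0.01,0, 0,0,0,-0.003,-0.006,-0.02,0, 0,0,0,-0.003,-0.006,-0.027,0, 0,0,0,-0.003,-0.006,-0.03,0, 0,0,0,-0.003,-0.006,-0.031,0, 0,0,0,-0.003,-0.006,-0.031,0]'; python3 -m pendant '[0,0,0,0,0,-0.001,0, 0,0,0,0,0,-0.002,0]'
```

```text
time: 22.28
tcp_pos: [0.5147, -0.3563, 0.0434]
eef_rot: [-3.139, -0.0, 0.087]
wrist_force: [0.1, 0.2, -1.4]
gripper_width: 0.455
time: 22.45
tcp_pos: [0.5151, -0.3566, 0.0423]
eef_rot: [-3.14, -0.001, 0.087]
wrist_force: [-1.7, 2.5, 7.1]
gripper_width: 0.456
```

```bash
python3 -m pendant '[0,0,0,0,0,0,0.5, 0,0,0,0,0,0,0.6, 0,0,0,0,0,0,0.7, 0,0,0,0,0,0.01,0.7, 0,0,0,0,0,0.04,0.7, 0,0,0,0,0,0.08,0.7, 0,0,0,0,0,0.12,0.7, 0,0,0,-0.01,0,0.16,0.7]'; python3 - <<'E'
from h import *
print(arm.get_state()['tcp_pos']);shot("wrist","w5");shot("top","t3");q=cv2.imread("pics/w5.png");p=cv2.imread("pics/t3.png")
cv2.imwrite("pics/m3.png",np.hstack([cv2.resize(q[130:350,180:400],(400,400)),cv2.resize(p[150:320,30:200],(400,400))]))
w=cloud("w5").reshape(-1,3);Q=w[(abs(w[:,2]-.05)<.006)&(abs(w[:,0]-.515)<.05)&(abs(w[:,1]+.356)<.05)];print(len(Q),((Q.min(0)+Q.max(0))/2).round(4),(Q.max(0)-Q.min(0)).round(4),np.median(Q[:,2]))
E
```

```text
time: 23.12
tcp_pos: [0.5059, -0.3563, 0.2046]
eef_rot: [-3.14, -0.002, 0.088]
wrist_force: [0.6, -0.6, -1.2]
gripper_width: 0.703
[ 0.50586695 -0.35629186  0.20463468]
771 [ 0.5145 -0.3558  0.0486] [0.0431 0.0432 0.009 ] 0.05096534699630095
```

View pics/m3.png

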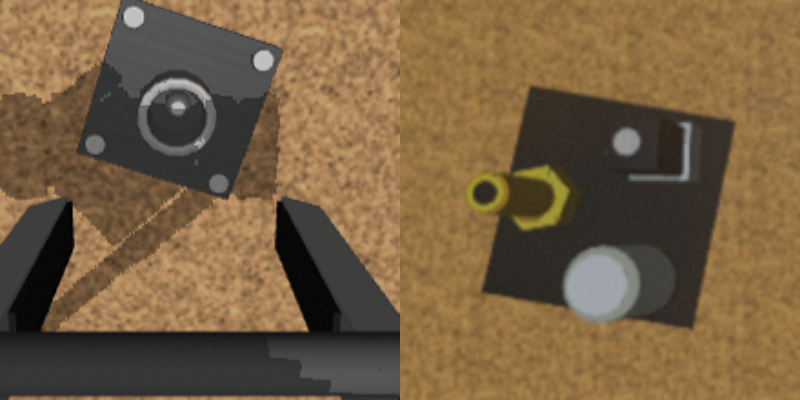

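The ferrule sits around the spigot (ring top at z≈0.051, centre 0.5145,-0.356), and the tall parts are undisturbed on the mat. Now I'll fetch the filter at (0.4207,0.320).

```bash
python3 -m pendant '[0,0,-1.4,-0.004,0.03,0.02,0.9, 0,0,-1.4,-0.008,0.07,0.03,0.9, 0,0,-1.4,-0.012,0.11,0.03,0.9, 0,0,-1.4,-0.016,0.15,0.03,0.9, 0,0,-1.4,-0.02,0.19,0.03,0.9, 0,0,-1.4,-0.024,0.23,0.03,0.9, 0,0,-1.4,-0.028,0.27,0.03,0.9, 0,0,-1.4,-0.032,0.31,0.03,0.9]';  python3 -m pendant '[0,0,0,-0.005,0.04,0,0.9, 0,0,0,-0.01,0.08,0,0.9, 0,0,0,-0.015,0.12,0,0.9, 0,0,0,-0.02,0.16,0,0.9, 0,0,0,-0.025,0.2,0,0.9, 0,0,0,-0.03,0.24,0,0.9, 0,0,0,-0.04,0.28,0,0.9, 0,0,0,-0.05,0.32,0,0.9]'; python3 -m pendant '[0,0,0,0,0.02,0,0.9, 0,0,0,0,0.04,0,0.9]'; python3 -m pendant '[0,0,0,0,0,0,0.9]'
```

```text
time: 23.88
tcp_pos: [0.4757, -0.0485, 0.2429]
eef_rot: [3.13, -0.012, 0.062]
wrist_force: [0.3, -0.5, -0.6]
gripper_width: 0.903
time: 24.55
tcp_pos: [0.4248, 0.2733, 0.243]
eef_rot: [3.13, -0.013, 0.062]
wrist_force: [0.7, 0.9, -0.1]
gripper_width: 0.901
time: 24.72
tcp_pos: [0.4234, 0.3156, 0.2429]
eef_rot: [3.13, -0.013, 0.065]
wrist_force: [0.8, -1.1, 0.9]
gripper_width: 0.902
time: 24.8
tcp_pos: [0.4226, 0.3186, 0.2429]
eef_rot: [3.132, -0.013, 0.069]
wrist_force: [-0.1, -0.2, -0.1]
gripper_width: 0.899
```

```bash
python3 -m pendant '[0.6,0.7,0,-0.002,0.001,-0.03,0.9, 0.6,0.7,0,-0.002,0.001,-0.065,0.9, 0.6,0.7,0,-0.002,0.001,-0.1,0.9, 0.6,0.7,0,-0.002,0.001,-0.135,0.9, 0.6,0.7,0,-0.002,0.001,-0.153,0.9, 0.6,0.7,0,-0.002,0.001,-0.159,0.9, 0.6,0.7,0,-0.002,0.001,-0.159,0.9]'; python3 -m pendant '[0,0,0,0,0,0,0.9, 0,0,0,0,0,0,0.9]'
```

```text
time: 25.38
tcp_pos: [0.4192, 0.318, 0.082]
eef_rot: [3.141, 0.003, 0.068]
wrist_force: [0.0, 0.1, 0.8]
gripper_width: 0.898
time: 25.55
tcp_pos: [0.4205, 0.3183, 0.0837]
eef_rot: [-3.141, 0.0, 0.068]
wrist_force: [-0.2, 0.5, -0.1]
gripper_width: 0.9
```

```bash
python3 -m pendant '[0,0,0,0,0.001,0,0.8, 0,0,0,0,0.001,0,0.7, 0,0,0,0,0.001,0,0, 0,0,0,0,0.001,0,0, 0,0,0,0,0.001,0,0, 0,0,0,0,0.001,0,0]' 40;  python3 -m pendant '[0,0,0,0,0,0.01,0, 0,0,0,0,0,0.03,0, 0,0,0,0,0,0.05,0, 0,0,0,0,-0.015,0.065,0, 0,0,0,0.01,-0.045,0.065,0, 0,0,0,0.02,-0.08,0.065,0, 0,0,0,0.035,-0.115,0.065,0, 0,0,0,0.05,-0.15,0.065,0]'; python3 -m pendant '[0,0,0,0.015,-0.035,0,0, 0,0,0,0.03,-0.07,0,0, 0,0,0,0.045,-0.105,0,0, 0,0,0,0.06,-0.14,0,0, 0,0,0,0.075,-0.175,0,0, 0,0,0,0.09,-0.205,0,0, 0,0,0,0.1,-0.225,0,0, 0,0,0,0.1,-0.235,0,0]'; python3 -m pendant '[0,0,0,0,0,0,0, 0,0,0,0,0,0,0]'
```

```text
time: 26.05
tcp_pos: [0.4213, 0.3195, 0.0848]
eef_rot: [-3.141, -0.001, 0.068]
wrist_force: [-0.2, -1.5, 6.1]
gripper_width: 0.677
time: 26.72
tcp_pos: [0.4699, 0.1683, 0.1489]
eef_rot: [-3.141, 0.001, 0.069]
wrist_force: [1.4, 0.5, -4.8]
gripper_width: 0.671
time: 27.38
tcp_pos: [0.5708, -0.0698, 0.1481]
eef_rot: [-3.141, 0.001, 0.066]
wrist_force: [0.3, 0.0, -4.4]
gripper_width: 0.676
time: 27.55
tcp_pos: [0.5694, -0.0695, 0.1468]
eef_rot: [-3.14, 0.004, 0.065]
wrist_force: [-0.4, 1.0, -4.5]
gripper_width: 0.676
```

```bash
python3 -m pendant '[0,-0.3,0,0.003,-0.004,-0.015,0, 0,-0.3,0,0.003,-0.004,-0.03,0, 0,-0.3,0,0.003,-0.004,-0.042,0, 0,-0.3,0,0.003,-0.004,-0.05,0, 0,-0.3,0,0.003,-0.004,-0.055,0, 0,-0.3,0,0.003,-0.004,-0.056,0, 0,-0.3,0,0.003,-0.004,-0.056,0]'; python3 -m pendant '[0,0,0,0,0,-0.0015,0, 0,0,0,0,0,-0.003,0]'
```

```text
time: 28.13
tcp_pos: [0.5723, -0.0729, 0.0907]
eef_rot: [-3.14, -0.0, 0.066]
wrist_force: [-0.4, 0.1, -4.0]
gripper_width: 0.674
time: 28.3
tcp_pos: [0.5733, -0.0731, 0.0888]
eef_rot: [-3.14, -0.003, 0.066]
wrist_force: [-0.3, -0.5, 7.9]
gripper_width: 0.674
```

Down with contact as predicted. Release, rise, and go for the valve at (0.5394,0.304).

```bash
python3 -m pendant '[0,0,0,0,0,0,0.75, 0,0,0,0,0,0,0.85, 0,0,0,0,0,0,0.9, 0,0,0,0,0,0.01,0.9, 0,0,0,0,0,0.05,0.9, 0,0,0,0,0,0.09,0.9, 0,0,0,0,0.03,0.13,0.9, 0,0,0,-0.003,0.07,0.15,0.9]'; python3 -m pendant '[0,0,0,-0.004,0.04,0,0.75, 0,0,0,-0.008,0.08,0,0.75, 0,0,0,-0.012,0.12,0,0.75, 0,0,0,-0.016,0.16,0,0.75, 0,0,0,-0.02,0.2,0,0.75, 0,0,0,-0.023,0.24,0,0.75, 0,0,0,-0.027,0.275,0,0.75, 0,0,0,-0.03,0.3,0,0.75]'; python3 -m pendant '[0,0,0,0,0.012,0,0.75, 0,0,0,0,0.012,0,0.75]'; python3 -m pendant '[0,0,0,0,0,0,0.75, 0,0,0,0,0,0,0.75]'
```

```text
time: 28.97
tcp_pos: [0.5736, -0.0145, 0.2395]
eef_rot: [3.14, -0.011, 0.061]
wrist_force: [1.0, 1.1, 0.7]
gripper_width: 0.901
time: 29.63
tcp_pos: [0.543, 0.2888, 0.241]
eef_rot: [3.141, -0.013, 0.063]
wrist_force: [-0.4, 0.4, 0.1]
gripper_width: 0.746
time: 29.8
tcp_pos: [0.5428, 0.3036, 0.2423]
eef_rot: [-3.141, -0.015, 0.067]
wrist_force: [-0.9, -0.8, -0.4]
gripper_width: 0.751
time: 29.97
tcp_pos: [0.5433, 0.3026, 0.2429]
eef_rot: [-3.141, -0.016, 0.066]
wrist_force: [-0.6, -0.6, -0.1]
gripper_width: 0.746
```

```bash
python3 -m pendant '[0,0.9,0,-0.004,0.001,-0.03,0.75, 0,0.9,0,-0.004,0.001,-0.065,0.75, 0,0.9,0,-0.004,0.001,-0.1,0.75, 0,0.9,0,-0.004,0.001,-0.135,0.75, 0,0.9,0,-0.004,0.001,-0.153,0.75, 0,0.9,0,-0.004,0.001,-0.159,0.75, 0,0.9,0,-0.004,0.001,-0.159,0.75]'; python3 -m pendant '[0,0,0,0,0,0,0.75, 0,0,0,0,0,0,0.75]'; python3 -m pendant '[0,0,0,-0.001,0,0,0.6, 0,0,0,-0.001,0,0,0.55, 0,0,0,-0.001,0,0,0, 0,0,0,-0.001,0,0,0, 0,0,0,-0.001,0,0,0, 0,0,0,-0.001,0,0,0]' 40
```

```text
time: 30.55
tcp_pos: [0.5384, 0.3014, 0.0819]
eef_rot: [3.142, 0.004, 0.064]
wrist_force: [-0.2, 0.0, 0.2]
gripper_width: 0.751
time: 30.72
tcp_pos: [0.5402, 0.3011, 0.084]
eef_rot: [-3.141, 0.001, 0.063]
wrist_force: [-0.5, -0.1, -0.2]
gripper_width: 0.752
time: 31.22
tcp_pos: [0.5399, 0.3025, 0.0852]
eef_rot: [-3.139, -0.002, 0.063]
wrist_force: [-0.9, 2.7, 4.7]
gripper_width: 0.494
```

```bash
python3 -m pendant '[0,0,0,0,0,0.01,0, 0,0,0,0,0,0.03,0, 0,0,0,0,0,0.05,0, 0,0,0,0,-0.015,0.065,0, 0,0,0,0.004,-0.045,0.065,0, 0,0,0,0.008,-0.08,0.065,0, 0,0,0,0.01,-0.115,0.065,0, 0,0,0,0.013,-0.15,0.065,0]'; python3 -m pendant '[0,0,0,0.003,-0.035,0,0, 0,0,0,0.005,-0.065,0,0, 0,0,0,0.008,-0.09,0,0, 0,0,0,0.01,-0.11,0,0, 0,0,0,0.012,-0.122,0,0, 0,0,0,0.012,-0.128,0,0, 0,0,0,0.012,-0.128,0,0]'; python3 -m pendant '[0,0,0,0,0,0,0, 0,0,0,0,0,0,0]'
```

```text
time: 31.88
tcp_pos: [0.5504, 0.1504, 0.1483]
eef_rot: [-3.14, 0.004, 0.064]
wrist_force: [1.0, 0.5, -6.1]
gripper_width: 0.489
time: 32.47
tcp_pos: [0.5615, 0.0214, 0.1473]
eef_rot: [-3.14, 0.006, 0.063]
wrist_force: [-0.1, -0.1, -5.9]
gripper_width: 0.492
time: 32.63
tcp_pos: [0.5608, 0.0226, 0.1467]
eef_rot: [-3.14, 0.008, 0.064]
wrist_force: [-1.3, 0.5, -6.1]
gripper_width: 0.489
```

```bash
python3 -m pendant '[0,-0.4,0,0.004,-0.001,-0.015,0, 0,-0.4,0,0.004,-0.001,-0.03,0, 0,-0.4,0,0.004,-0.001,-0.042,0, 0,-0.4,0,0.004,-0.001,-0.05,0, 0,-0.4,0,0.004,-0.001,-0.055,0, 0,-0.4,0,0.004,-0.001,-0.056,0, 0,-0.4,0,0.004,-0.001,-0.056,0]'; python3 -m pendant '[0,0,0,0,0,-0.001,0, 0,0,0,0,0,-0.002,0]'
```

```text
time: 33.22
tcp_pos: [0.5648, 0.0218, 0.0906]
eef_rot: [-3.14, 0.001, 0.064]
wrist_force: [-0.1, 0.9, -6.0]
gripper_width: 0.49
time: 33.38
tcp_pos: [0.5657, 0.0218, 0.0896]
eef_rot: [-3.14, -0.001, 0.064]
wrist_force: [0.3, 1.3, -6.9]
gripper_width: 0.495
```

```bash
python3 -m pendant '[0,0,0,-0.001,-0.001,-0.001,0, 0,0,0,-0.001,-0.001,-0.0015,0]'
```

```text
time: 33.55
tcp_pos: [0.5654, 0.0208, 0.0892]
eef_rot: [-3.14, -0.002, 0.064]
wrist_force: [-1.6, 1.8, 1.1]
gripper_width: 0.492
```

```bash
python3 -m pendant '[0,0,0,0,0,0,0.55, 0,0,0,0,0,0,0.65, 0,0,0,0,0,0,0.7, 0,0,0,0,0,0.01,0.7, 0,0,0,0,0,0.05,0.7, 0,0,0,0,0,0.09,0.7, 0,0,0,0,0.03,0.13,0.7, 0,0,0,-0.003,0.07,0.15,0.7]'; python3 -m pendant '[0,0,0,-0.008,0.04,0,0.7, 0,0,0,-0.016,0.08,0,0.7, 0,0,0,-0.024,0.12,0,0.7, 0,0,0,-0.032,0.16,0,0.7, 0,0,0,-0.04,0.2,0,0.7, 0,0,0,-0.048,0.24,0,0.7, 0,0,0,-0.056,0.275,0,0.7, 0,0,0,-0.064,0.31,0,0.7]'; python3 -m pendant '[0,0,0,-0.005,0.025,0,0.7, 0,0,0,-0.005,0.025,0,0.7]'; python3 -m pendant '[0,0,0,0,0,0,0.7, 0,0,0,0,0,0,0.7]'
```

```text
time: 34.22
tcp_pos: [0.5659, 0.0797, 0.2399]
eef_rot: [3.141, -0.011, 0.059]
wrist_force: [1.3, 1.7, 0.3]
gripper_width: 0.7
time: 34.88
tcp_pos: [0.5015, 0.3919, 0.2414]
eef_rot: [-3.141, -0.013, 0.06]
wrist_force: [-0.0, 0.2, -0.3]
gripper_width: 0.701
time: 35.05
tcp_pos: [0.4947, 0.4221, 0.2428]
eef_rot: [-3.138, -0.015, 0.066]
wrist_force: [0.7, -0.8, 0.3]
gripper_width: 0.699
time: 35.22
tcp_pos: [0.4947, 0.4224, 0.2437]
eef_rot: [-3.137, -0.016, 0.067]
wrist_force: [0.9, -0.5, 0.6]
gripper_width: 0.697
```

```bash
python3 -m pendant '[-0.3,0.9,0,-0.002,-0.006,-0.03,0.7, -0.3,0.9,0,-0.002,-0.006,-0.065,0.7, -0.3,0.9,0,-0.002,-0.006,-0.1,0.7, -0.3,0.9,0,-0.002,-0.006,-0.135,0.7, -0.3,0.9,0,-0.002,-0.006,-0.153,0.7, -0.3,0.9,0,-0.002,-0.006,-0.16,0.7, -0.3,0.9,0,-0.002,-0.006,-0.16,0.7]'; python3 -m pendant '[0,0,0,0,0,0,0.7, 0,0,0,0,0,0,0.7]'; python3 -m pendant '[0,0,0,0,0,0,0.55, 0,0,0,0,0,0,0.5, 0,0,0,0,0,0,0, 0,0,0,0,0,0,0, 0,0,0,0,0,0,0, 0,0,0,0,0,0,0, 0,0,0,0,0,0,0]' 40
```

```text
time: 35.8
tcp_pos: [0.492, 0.4142, 0.0817]
eef_rot: [3.139, 0.004, 0.065]
wrist_force: [0.2, 0.3, -0.6]
gripper_width: 0.701
time: 35.97
tcp_pos: [0.4937, 0.4143, 0.0839]
eef_rot: [3.141, 0.001, 0.064]
wrist_force: [-0.1, -0.1, 0.3]
gripper_width: 0.704
time: 36.55
tcp_pos: [0.494, 0.4153, 0.0846]
eef_rot: [-3.141, -0.0, 0.064]
wrist_force: [0.2, 3.0, 1.9]
gripper_width: 0.377
```

```bash
python3 -m pendant '[0,0,0,0,0,0.01,0, 0,0,0,0,0,0.03,0, 0,0,0,0,0,0.05,0, 0,0,0,0.003,-0.015,0.065,0, 0,0,0,0.01,-0.045,0.065,0, 0,0,0,0.018,-0.08,0.065,0, 0,0,0,0.026,-0.115,0.065,0, 0,0,0,0.034,-0.15,0.065,0]'; python3 -m pendant '[0,0,0,0.007,-0.035,0,0, 0,0,0,0.013,-0.07,0,0, 0,0,0,0.019,-0.1,0,0, 0,0,0,0.025,-0.125,0,0, 0,0,0,0.03,-0.14,0,0, 0,0,0,0.031,-0.147,0,0, 0,0,0,0.031,-0.147,0,0]'; python3 -m pendant '[0,0,0,0,0,0,0, 0,0,0,0,0,0,0]'
```

```text
time: 37.22
tcp_pos: [0.5266, 0.2631, 0.1484]
eef_rot: [3.14, 0.003, 0.065]
wrist_force: [0.9, 0.1, -4.8]
gripper_width: 0.376
time: 37.8
tcp_pos: [0.5567, 0.1143, 0.1475]
eef_rot: [3.14, 0.006, 0.062]
wrist_force: [0.5, 0.1, -5.3]
gripper_width: 0.372
time: 37.97
tcp_pos: [0.5556, 0.1151, 0.1468]
eef_rot: [3.14, 0.008, 0.063]
wrist_force: [1.6, 0.3, -5.1]
gripper_width: 0.376
```

```bash
python3 -m pendant '[0,-0.4,0,0.001,0,-0.015,0, 0,-0.4,0,0.001,0,-0.03,0, 0,-0.4,0,0.001,0,-0.042,0, 0,-0.4,0,0.001,0,-0.05,0, 0,-0.4,0,0.001,0,-0.055,0, 0,-0.4,0,0.001,0,-0.057,0, 0,-0.4,0,0.001,0,-0.057,0]'; python3 -m pendant '[0,0,0,0,0,-0.001,0, 0,0,0,0,0,-0.002,0]'
```

```text
time: 38.55
tcp_pos: [0.5565, 0.1154, 0.0895]
eef_rot: [3.14, 0.002, 0.064]
wrist_force: [-0.9, -0.7, -4.9]
gripper_width: 0.377
time: 38.72
tcp_pos: [0.5574, 0.1155, 0.0885]
eef_rot: [3.14, -0.0, 0.064]
wrist_force: [-0.9, 0.6, 1.0]
gripper_width: 0.377
```

Contact. Release, rise, and retreat towards the robot for a clear final look.

```bash
python3 -m pendant '[0,0,0,0,0,0,0.5, 0,0,0,0,0,0,0.6, 0,0,0,0,0,0,0.65, 0,0,0,0,0,0.01,0.65, 0,0,0,0,0,0.05,0.65, 0,0,0,0,0,0.09,0.65, 0,0,0,0,0,0.13,0.65, 0,0,0,-0.02,0,0.165,0.65]'; python3 -m pendant '[0,0,0,-0.02,-0.03,0.02,0.65, 0,0,0,-0.03,-0.06,0.03,0.65, 0,0,0,-0.03,-0.095,0.03,0.65, 0,0,0,-0.03,-0.095,0.03,0.65]'; python3 -m pendant '[0,0,0,0,0,0,0.65, 0,0,0,0,0,0,0.65]'; python3 - <<'E'
from h import *
shot("wrist","w6");shot("scene","s6");q=cv2.imread("pics/w6.png");p=cv2.imread("pics/s6.png")
cv2.imwrite("pics/m6.png",np.hstack([cv2.resize(q[60:300,100:420],(480,360)),cv2.resize(p[140:370,100:370],(320,273)).copy() if 0 else cv2.resize(p[130:370,100:313],(320,360))]))
w=cloud("w6").reshape(-1,3)
for n,(x,y) in dict(f=(.5715,-.0735),v=(.563,.021),a=(.555,.1155)).items():
    Q=w[(abs(w[:,2]-.122)<.005)&(abs(w[:,0]-x)<.045)&(abs(w[:,1]-y)<.045)]
    print(n,len(Q),((Q.min(0)+Q.max(0))/2-[x,y,0]).round(4),(Q.max(0)-Q.min(0)).round(3),np.median(Q[:,2]))
E
```

```text
time: 39.38
tcp_pos: [0.5403, 0.1152, 0.2578]
eef_rot: [3.139, -0.006, 0.063]
wrist_force: [-0.7, -0.4, 1.0]
gripper_width: 0.651
time: 39.72
tcp_pos: [0.5108, 0.0154, 0.2911]
eef_rot: [3.135, -0.012, 0.058]
wrist_force: [1.0, -0.4, -1.1]
gripper_width: 0.651
time: 39.88
tcp_pos: [0.5111, 0.015, 0.2924]
eef_rot: [3.135, -0.014, 0.057]
wrist_force: [-0.1, 0.1, 0.1]
gripper_width: 0.651
f 2253 [-0.0013  0.0019  0.1202] [0.054 0.056 0.006] 0.1209413553582544
v 378 [-0.0002  0.0008  0.1215] [0.021 0.021 0.005] 0.12130706203388736
a 976 [-0.0007  0.0005  0.1207] [0.035 0.036 0.007] 0.12133077375896525
```

View pics/m6.png

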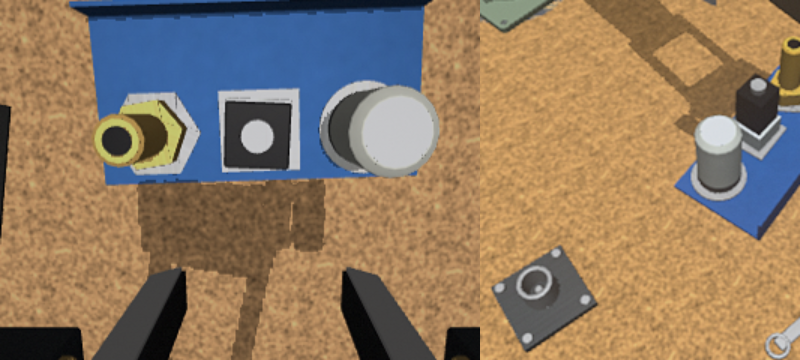

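All three parts stand within about 2 mm of their plates' middles, and the ferrule surrounds the spigot. Handing in.

```bash
python3 -c "
from cell import arm; print(arm.hand_in())"
```

```text
the job is handed in; nothing more can be done
None
```

The job is done and handed in at about 40 s of the 141 s allowed. I moved the adapter, valve and filter onto the mat, seated the ferrule on the jig, then put the three tall parts back on their own plates.

- **Tall parts:** in the last wrist-camera check each stood upright within about 2.5 mm of its plate's middle. Their tops were at about 0.121 m, against 0.122 m expected.
- **Ferrule:** depth readings after release put its top at about 0.051 m (0.052 m when fully seated) and its axis within about 1 mm of the spigot. The final scene picture still shows it around the spigot.
- **Release:** the gripper was open and clear of everything at the end.

No check failed. Estimates of the jig's position from the different views disagreed by up to about 7 mm, so I took a closer wrist view before lowering the ferrule.

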